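# Fetch the stamp from under the drying rack with the reacher

## Task

With the reacher, fetch the round clay stamp out from under the low wire drying rack: take the reacher by grip and trigger, slide its open jaws in around the stamp, squeeze the trigger to close them on it and draw it out well clear in front of the rack. Then let go, so that the jaws open and the stamp is left standing upright. Do not touch the stamp with the hand, and leave the square block and the little cone under the rack where they are.

Things in the scene. Friction and masses are not known exactly. Their poses are not given: they have to be found in the camera images.
- reacher_grip (a point): Reacher, 0.21 kg, standing loose on its flat 110 x 50 x 26 mm housing; slides and turns on the table. Point: 62 mm up, midway between the rear face of the black grip post (26 wide, to 92 high) and the front face of the grey trigger blade (24 wide, 36 to 92 high): 60 mm over both, 40 squeezed. Grip both from above, fingers closing along the shaft (top 23 mm up). x axis: grip to jaws; z up.
- reacher_jaws (a point): Middle between the reacher's two rubber-faced jaws, 268 mm ahead of the grip point along the same x axis, 17 mm up; same axes. Jaws 5 to 29 mm high, 62 mm apart inside when released, 84 mm over all, tips 17 mm ahead of the point. What they close on should have its centre within 15 mm of the point along x.
- trigger (a joint): Trigger travel: 0 released, 0.020 m stop. Each jaw closes 1 mm per mm, meeting the stamp at about 0.015, then pressing it gently (sprung). It takes 12 N to start, 18 N plus friction to the stop (grip with 40 to 60 N); springs back itself. Squeezed 2 to 4 mm the reacher is held and slides along with open jaws. Full squeeze by a still hand shifts the reacher some 10 mm to its jaws.
- stamp_mid (a point): The round stamp to fetch, loose, 50 g, bare red fired clay, as its neighbours: a disc foot of 32 mm diameter and 26 mm height with a narrower knob on it, 46 mm high in all. Point: on its axis, 16 mm above its underside; z up.
- rack_front (a point): Low wire drying rack, fixed, steel, 340 mm wide, 220 deep, 70 mm free height below, 81 mm high, a leg at each corner, bowls on its rear half (to 126 mm). Point: on the table under the middle of the front rail. x axis: from the front into the gap; y along the rail. Under it three clay pieces in a row, 50 to 80 mm behind the rail, about 78 mm apart, in any order.
- block_mid (a point): Square clay block standing under the rack, to be left alone, loose, 27 x 27 x 34 mm; the point is its centre.
- cone_mid (a point): Little clay cone standing under the rack, to be left alone, loose, 32 mm across its foot, 48 mm high; the point is on its axis 16 mm up.
There are look-alikes about, which are no part of the job. What is shaped like the part that bears stamp_mid but pink, turquoise or yellow is not meant.

How it is judged:
By the outcome, as a careful person would: the job done as asked, in the order asked, and still so for the second after the job is handed in, with the robot touching nothing.
It also fails if it takes over 43 s, if anything falls off the work surface, if the arm or the gripper's body presses on something with over 40 N, if the wrist force passes 120 N, or if a joint passes its speed limit or range.

## Robot

A 6-joint arm with a two-finger parallel gripper is mounted at the origin on the work surface. World frame = base frame: x ahead of the robot, y to its left, z up, the work surface at z = 0. Lengths are in m, angles in rad, forces in N, time in s.
With the tool pointing down it reaches from about 0.275 to 0.85 m from the base axis. Payload 19 kg.
Tool frame: the origin (TCP) lies midway between the tips of the shut fingers; the grasp point (between the pads) lies 19 mm behind it (pinch_z is the distance from the TCP to the grasp point, in m); z points along the fingers, y is the line along which they close (so a half turn about z gives the same grasp; the last joint's range is limited). The gripper opens to 85 mm and grips with 20 to 120 N. Pads are 22 mm wide; open, the fingers measure 114 mm over their backs; the gripper's body (76 mm by 85 mm) begins 54 mm behind the grasp point. The pads swing forward as they close: fully open they stand 13 mm farther back than shut.
Start: joints at [-1.262, 0.15, 1.437, -0, 1.554, -0.134], TCP at [0.246, -0.52, 0.231] pointing down, gripper open.
Joint ranges: [-2.8, 2.8], [-0.68, 2.1], [0.12, 2.68], [-1.39, 4.53], [0.16, 2.79], [-2.81, 2.81]. Speed limits (rad/s): [1.89, 1.89, 2.22, 3.01, 3.01, 3.01].

## Interface

Orientations are given as a 3x3 rotation matrix whose columns are the frame's x, y, z axes.
In Python, from workcell import sense, camera, camera_model, job_done, pinch_z gives the robot as it stands. The module is installed in compiled form; this text tells all that it offers.
- The arm moves only by the tool carry_out, never from a script. Its argument "rows" is a list of rows, each an object of numbers: "dx", "dy", "dz": the shift along the tool's x, y, z normalised to -1 to 1, where 1 is 3 cm; "ax", "ay", "az": the turn, a rotation vector about the tool's x, y, z normalised to -1 to 1, where 1 is 0.12 rad; "grip": the opening, from -1 (shut) to 1 (fully open). In form: [{"dx": .., "dy": .., "dz": .., "ax": .., "ay": .., "az": .., "grip": ..}, ...]. A call has 1 to 8 rows; each row shifts and turns the commanded pose from where the row before left it, along the tool's axes as they then stand; what a row does not reach is not made up. A row lasts 1/12 s, in which the tool goes at most 41.7 mm and 7.16 degrees, less where a joint would pass 70% of its speed; a pose out of reach is approached as far as the arm can. A call with a number of a shift or a turn outside -1 to 1 is refused whole. A call with a gripper value outside its range is refused whole. The fingers move at their own pace and stop on an object; "newtons" is the grip in N (left out, the last holds). Time passes only in rows, so rows that do not move let the fingers close. It gives the time, the measured TCP pose, the force, the opening and the grip force at its end, in the units of the state.
- sense(): the state, without advancing time (a new reading comes with each control period).
- camera(name): name is "scene" or "top" or "wrist"; returns the picture (384x512x3 uint8, red, green, blue); there is no depth.
- camera_model(name): a dict with "K" (3x3 intrinsics, pixels), "rvec" (rotation vector, rad) and "tvec" (3), from world to camera coordinates, as OpenCV has them. Camera axes: x right, y down, z forward; pixel columns grow to the right and rows downward; lengths in m; the calibration is good to about 2 mm. A picture is of the moment at which its call begins: read the wrist's pose just before it. camera_model takes no time and is no camera call; for the wrist camera it gives the pose at the moment of the call.
- job_done(): hands the job in; it is judged then, once.
The state is a dict: "time": time; "qpos": joint angles; "dq": joint speeds; "effort": joint torques, N m; "tcp_pos": TCP position; "tool_rot": TCP orientation; "ft_force": force on the tool from outside, world axes, zero at the start; "torque": the same for the moment, N m; "grip_width": opening from 0.0 (shut) to 1.0 (fully open); "finger_force": force on a finger pad.
Only numpy, scipy, OpenCV 4.12 (cv2) and the standard library are available. Lean on these libraries where they do the work, as an engineer would, in place of code of your own. Each camera call takes 0.05 s, during which the arm holds its last target. There are 200 camera calls.

## Working session

There is one attempt and no reset: what is moved stays moved. The work goes in short steps, Python scripts to look and compute and a tool call to move; the robot and the scene stay as the last step left them, time stands still between calls to the robot, and variables do not carry over. Pictures are saved under pics/ and viewed, at most 10 in all, crops included, and the job is handed in when it is done.

Besides the shell and the picture viewer there is one more tool, called after ">>>" as name(argument=value, ...) on one line, values as JSON. carry_out: Moves the arm, as the interface text tells. Its arguments: {"type":"object","properties":{"rows":{"type":"array"},"newtons":{"type":"number"}},"required":["rows"]}

```bash
mkdir -p pics
cat > h.py <<'E'
import numpy as np, cv2
from workcell import *
def save(n,f):
    im=camera(n); cv2.imwrite(f,im[:,:,::-1]); return im
def px2w(name,uv,z,m=None):
    m=m or camera_model(name); R=cv2.Rodrigues(np.array(m["rvec"],float))[0]; t=np.array(m["tvec"],float).ravel()
    C=-R.T@t; d=R.T@np.linalg.inv(np.array(m["K"]))@np.array([uv[0],uv[1],1.]); return C+d*(z-C[2])/d[2]
def w2px(name,p):
    m=camera_model(name); return cv2.projectPoints(np.array([p],float),np.array(m["rvec"],float),np.array(m["tvec"],float),np.array(m["K"],float),None)[0].ravel()
E
python3 - <<'E'
from h import *
a=save("scene","pics/s0.png");b=save("top","pics/t0.png")
s=sense();print(s["time"],s["tcp_pos"],s["tool_rot"],s["grip_width"],pinch_z)
cv2.imwrite("pics/st.png",np.vstack([a,b])[:,:,::-1][:, :])
i=np.hstack([a,b])[:,:,::-1];cv2.imwrite("pics/st.png",cv2.resize(i,(800,300)))
for n in("scene","top"):
    m=camera_model(n);R=cv2.Rodrigues(np.array(m["rvec"],float))[0];print(n,-R.T@np.ravel(m["tvec"]))
E
```

```text
0.1 [ 0.24626539 -0.51935667  0.23075238] [[ 9.03571996e-01  4.28436155e-01 -3.31547180e-04]
 [ 4.28436261e-01 -9.03571429e-01  1.02132564e-03]
 [ 1.37996273e-04 -1.06488808e-03 -9.99999423e-01]] 1.0000845760384478 0.0187
scene [0.85780718 0.73190294 0.85737398]
top [ 0.26668801 -0.01650364  1.04385522]
```

View pics/s0.png

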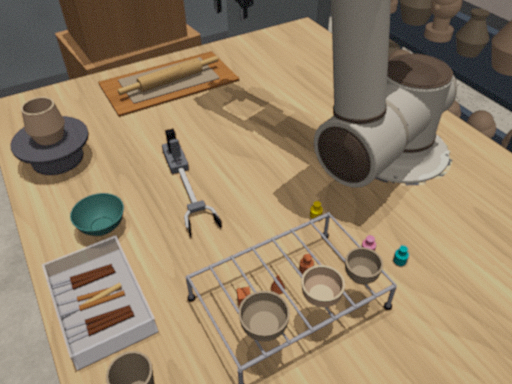

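View pics/t0.png

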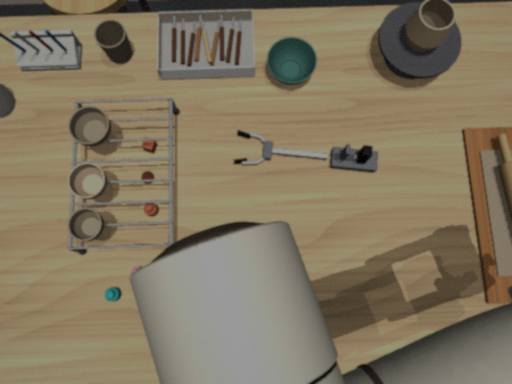

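The top view shows the reacher with its housing at (355,158) and jaws at (243,148). The rack is at left with its front rail at column ~172. Three red pieces are under it at (149,146), (147,177) and (151,209). In the scene view those are (242,295), (278,287) and (306,262). The yellow, pink and turquoise pieces stand outside the rack. One enlarged crop should tell the three red pieces apart.

Run:
```python
from h import *
a=cv2.imread("pics/s0.png");b=cv2.imread("pics/t0.png")
A=cv2.resize(a[240:320,220:340],(600,400),interpolation=3)
B=cv2.resize(b[125:225,130:190],(240,400),interpolation=3)
C=cv2.resize(b[120:180,225:385],(534,200),interpolation=3)
o=np.zeros((600,800,3),np.uint8);o[:400,:600]=A[:, :600];o[:400,600:800]=B[:,:200];o[400:,:534]=C;cv2.imwrite("pics/c1.png",o)
for n,uv,z in [("bA",(149,146),.03),("bB",(147,177),.046),("bC",(151,209),.046),("rail top",(174,101),.081),("rail bot",(170,244),.081),
 ("jaw1",(238,133),.029),("jaw2",(235,161),.029),("house r",(377,159),.026),("house l",(331,158),.026),("post",(366,153),.092),("blade",(347,154),.092)]:
    print(n,px2w("top",uv,z).round(4))
for n,uv in [("sA",(242,295)),("sB",(278,287)),("sC",(306,262))]: print(n,px2w("scene",uv,.03).round(3))
```

```text
bA [0.6025 0.2204 0.03  ]
bB [0.5219 0.2203 0.046 ]
bC [0.446  0.2101 0.046 ]
rail top [0.6932 0.1517 0.081 ]
rail bot [0.3609 0.1599 0.081 ]
jaw1 [0.6282 0.0061 0.029 ]
jaw2 [0.5583 0.0152 0.029 ]
house r [ 0.5523 -0.3248  0.026 ]
house l [ 0.5586 -0.2148  0.026 ]
post [ 0.5486 -0.2814  0.092 ]
blade [ 0.5478 -0.2385  0.092 ]
sA [0.616 0.225 0.03 ]
sB [0.542 0.245 0.03 ]
sC [0.457 0.22  0.03 ]
```

View pics/c1.png

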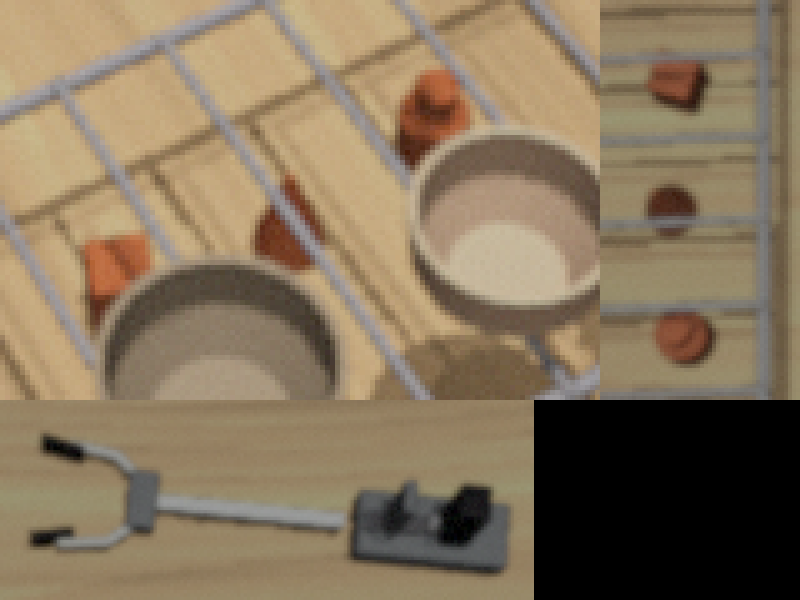

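The crop settles which piece is which. The square block is at top pixel (149,146) and the pointed cone is at (147,177). The red stamp, a disc foot with a narrower knob, is at top (151,209) and scene (306,262). Yellow, pink and turquoise are the decoys. Now I'll check the decoys' positions and plan the approach.

```bash
cat >> h.py <<'E'
def plan(target,head,n,start=None):
    """rows to bring TCP to target with tool y heading (deg), tool down; prints per-row tool-frame values"""
    s=sense(); p=np.array(start[0] if start else s["tcp_pos"]);R=np.array(s["tool_rot"])
    h0=start[1] if start else np.degrees(np.arctan2(R[1,1],R[0,1]))
    dh=(head-h0+180)%360-180; az=-np.radians(dh)/n
    out=[];d=(np.array(target)-p)/n
    for i in range(n):
        h=np.radians(h0+dh*i/n); y=np.array([np.cos(h),np.sin(h),0]);z=np.array([0,0,-1.]);x=np.cross(y,z)
        out.append([round(float(v),2) for v in (d@x/.03,d@y/.03,d@z/.03,az/.12)])
    print("h0",round(h0,2)); [print(o) for o in out]
E
python3 - <<'E'
from h import *
for n,uv in [("yellow",(316,215)),("pink",(369,245)),("turq",(401,256))]: print(n,px2w("scene",uv,.02).round(3))
print(px2w("top",(151.3,209.5),.026).round(4))
plan((0.552,-0.26,0.22),-97.7,15)
E
```

```text
yellow [0.354 0.108 0.02 ]
pink [0.303 0.244 0.02 ]
turq [0.263 0.303 0.02 ]
[0.4484 0.2139 0.026 ]
h0 -64.63
[0.86, -0.23, 0.02, 0.32]
[0.85, -0.26, 0.02, 0.32]
[0.84, -0.3, 0.02, 0.32]
[0.83, -0.33, 0.02, 0.32]
[0.82, -0.36, 0.02, 0.32]
[0.8, -0.39, 0.02, 0.32]
[0.79, -0.42, 0.02, 0.32]
[0.77, -0.45, 0.02, 0.32]
[0.75, -0.48, 0.02, 0.32]
[0.73, -0.51, 0.02, 0.32]
[0.71, -0.54, 0.02, 0.32]
[0.69, -0.56, 0.02, 0.32]
[0.67, -0.59, 0.02, 0.32]
[0.65, -0.61, 0.02, 0.32]
[0.62, -0.64, 0.02, 0.32]
```

>>> carry_out(rows=[{"dx": 0.86, "dy": -0.23, "dz": 0.02, "az": 0.32, "grip": 1}, {"dx": 0.85, "dy": -0.26, "dz": 0.02, "az": 0.32, "grip": 1}, {"dx": 0.84, "dy": -0.3, "dz": 0.02, "az": 0.32, "grip": 1}, {"dx": 0.83, "dy": -0.33, "dz": 0.02, "az": 0.32, "grip": 1}, {"dx": 0.82, "dy": -0.36, "dz": 0.02, "az": 0.32, "grip": 1}, {"dx": 0.8, "dy": -0.39, "dz": 0.02, "az": 0.32, "grip": 1}, {"dx": 0.79, "dy": -0.42, "dz": 0.02, "az": 0.32, "grip": 1}, {"dx": 0.77, "dy": -0.45, "dz": 0.02, "az": 0.32, "grip": 1}])

```text
validation failed for argument at $.ro...
```

>>> carry_out(rows=[{"dx": 0.75, "dy": -0.48, "dz": 0.02, "az": 0.32, "grip": 1}, {"dx": 0.73, "dy": -0.51, "dz": 0.02, "az": 0.32, "grip": 1}, {"dx": 0.71, "dy": -0.54, "dz": 0.02, "az": 0.32, "grip": 1}, {"dx": 0.69, "dy": -0.56, "dz": 0.02, "az": 0.32, "grip": 1}, {"dx": 0.67, "dy": -0.59, "dz": 0.02, "az": 0.32, "grip": 1}, {"dx": 0.65, "dy": -0.61, "dz": 0.02, "az": 0.32, "grip": 1}, {"dx": 0.62, "dy": -0.64, "dz": 0.02, "az": 0.32, "grip": 1}, {"grip": 1}])

```text
validation failed for argument at $.ro...
```

Run:
```python
from h import *
import json
s=sense();m=camera_model("wrist");w=save("wrist","pics/w1.png")
t=save("top","pics/t1.png");print(s["time"],s["tcp_pos"],s["qpos"])
json.dump({k:np.array(v).tolist() for k,v in m.items() if k in("K","rvec","tvec")},open("w1.json","w"))
R=cv2.Rodrigues(np.array(m["rvec"],float))[0];print(-R.T@np.ravel(m["tvec"]),R[2])
```

```text
0.1 [ 0.24626539 -0.51935667  0.23075238] [-1.26203504e+00  1.50929756e-01  1.43794086e+00 -5.51019972e-06
  1.55379582e+00 -1.34000137e-01]
[ 0.30513002 -0.49202406  0.37402444] [-0.23423117 -0.10920785 -0.96602764]
```

View pics/w1.png

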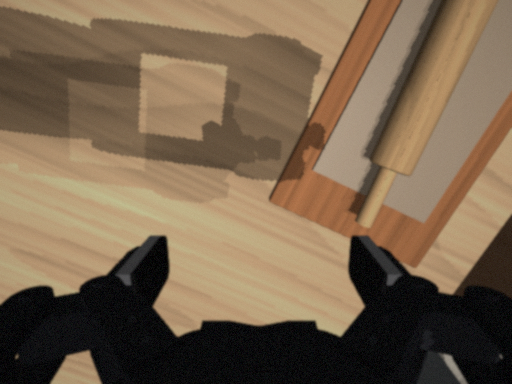

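The moves were refused and nothing moved; the wrist view shows only the board and rolling pin. Probably every field must be present, so I'll give all of them.

>>> carry_out(rows=[{"dx": 0.86, "dy": -0.23, "dz": 0.02, "ax": 0, "ay": 0, "az": 0.32, "grip": 1}, {"dx": 0.85, "dy": -0.26, "dz": 0.02, "ax": 0, "ay": 0, "az": 0.32, "grip": 1}, {"dx": 0.84, "dy": -0.3, "dz": 0.02, "ax": 0, "ay": 0, "az": 0.32, "grip": 1}, {"dx": 0.83, "dy": -0.33, "dz": 0.02, "ax": 0, "ay": 0, "az": 0.32, "grip": 1}, {"dx": 0.82, "dy": -0.36, "dz": 0.02, "ax": 0, "ay": 0, "az": 0.32, "grip": 1}, {"dx": 0.8, "dy": -0.39, "dz": 0.02, "ax": 0, "ay": 0, "az": 0.32, "grip": 1}, {"dx": 0.79, "dy": -0.42, "dz": 0.02, "ax": 0, "ay": 0, "az": 0.32, "grip": 1}, {"dx": 0.77, "dy": -0.45, "dz": 0.02, "ax": 0, "ay": 0, "az": 0.32, "grip": 1}])

```text
time: 0.87
tcp_pos: [0.4104, -0.3799, 0.2264]
tool_rot: [[0.991, 0.133, -0.0], [0.133, -0.991, 0.0], [-0.0, -0.0, -1.0]]
ft_force: [-0.0, -0.1, 0.5]
grip_width: 0.998
finger_force: 0.0
```

>>> carry_out(rows=[{"dx": 0.75, "dy": -0.48, "dz": 0.02, "ax": 0, "ay": 0, "az": 0.32, "grip": 1}, {"dx": 0.73, "dy": -0.51, "dz": 0.02, "ax": 0, "ay": 0, "az": 0.32, "grip": 1}, {"dx": 0.71, "dy": -0.54, "dz": 0.02, "ax": 0, "ay": 0, "az": 0.32, "grip": 1}, {"dx": 0.69, "dy": -0.56, "dz": 0.02, "ax": 0, "ay": 0, "az": 0.32, "grip": 1}, {"dx": 0.67, "dy": -0.59, "dz": 0.02, "ax": 0, "ay": 0, "az": 0.32, "grip": 1}, {"dx": 0.65, "dy": -0.61, "dz": 0.02, "ax": 0, "ay": 0, "az": 0.32, "grip": 1}, {"dx": 0.62, "dy": -0.64, "dz": 0.02, "ax": 0, "ay": 0, "az": 0.32, "grip": 1}, {"dx": 0, "dy": 0, "dz": 0, "ax": 0, "ay": 0, "az": 0, "grip": 1}])

```text
time: 1.53
tcp_pos: [0.5546, -0.2568, 0.2217]
tool_rot: [[0.991, -0.133, 0.0], [-0.133, -0.991, 0.001], [-0.0, -0.001, -1.0]]
ft_force: [0.3, 0.9, -0.2]
grip_width: 1.0
finger_force: 0.0
```

Run:
```python
from h import *
import json
s=sense();m=camera_model("wrist");w=save("wrist","pics/w2.png")
t=save("top","pics/t1.png");print(s["time"],s["tcp_pos"],s["qpos"])
json.dump({k:np.array(v).tolist() for k,v in m.items() if k in("K","rvec","tvec")},open("w2.json","w"))
R=cv2.Rodrigues(np.array(m["rvec"],float))[0];print(-R.T@np.ravel(m["tvec"]),R[2])
cv2.imwrite("pics/wt.png",cv2.resize(np.vstack([w[:, :],t])[:,:,::-1],None,fx=.78,fy=.78))
```

```text
1.5333 [ 0.55464561 -0.25681949  0.2216588 ] [-5.60275998e-01  2.29539704e-01  1.36333385e+00  1.22760542e-03
  1.54934741e+00  1.14350649e+00]
[ 0.61915173 -0.26625465  0.36493552] [-0.25642697  0.03652924 -0.96587309]
```

View pics/wt.png

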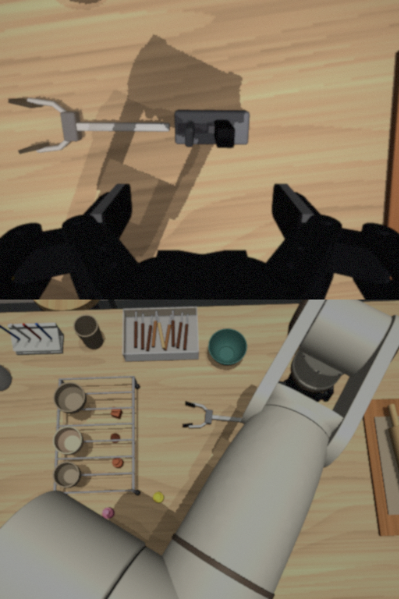

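The wrist view shows the reacher with its housing at about wrist px (272,160), post at (288,170) and blade at (245,170). I'll enlarge it to measure.

Run:
```python
from h import *
a=cv2.imread("pics/w2.png")
A=cv2.resize(a[110:210,0:340],(800,235),interpolation=3)
B=cv2.resize(a[130:200,210:330],(600,350),interpolation=3)
B=cv2.convertScaleAbs(B,alpha=2.0,beta=20)
o=np.zeros((600,800,3),np.uint8);o[:235]=A;o[240:590,:600]=B;cv2.imwrite("pics/c2.png",o)
```

```text
(no output)
```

View pics/c2.png

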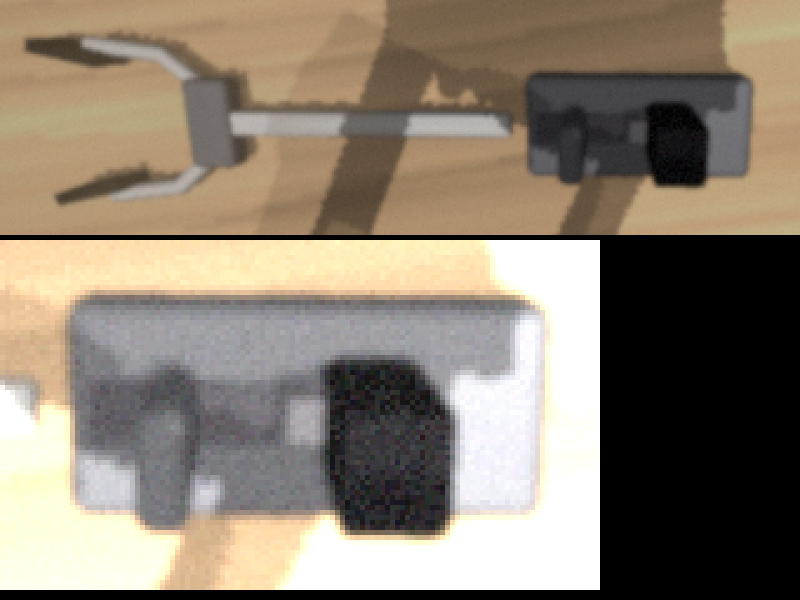

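Run:
```python
from h import *
import json
m=json.load(open("w2.json"))
f=lambda u,v,z:px2w("w",(u,v),z,m)
P={}
for n,u,v,z in [("hTL",225,142,.026),("hTR",317,142,.026),("hBR",317.4,182,.026),("hBL",225,182,.026),
 ("post rear",300,176,.092),("blade front",237.6,176,.092),("shaft L",97.8,162.3,.023),("shaft R",217,162.7,.023),
 ("tipU",11.5,129,.022),("tipL",25.5,195,.022),("ybarU",90.5,143,.023)]:
    P[n]=f(u,v,z);print(n,P[n].round(4))
g=(P["post rear"]+P["blade front"])/2;print("grip",g, np.linalg.norm(P["post rear"]-P["blade front"]))
h=np.mean([P[k] for k in("hTL","hTR","hBR","hBL")],0)
j=(P["tipU"]+P["tipL"])/2
for n,a,b in [("h->tips",h,j),("shaft",P["shaft R"],P["shaft L"]),("htop",P["hTR"],P["hTL"]),("hbot",P["hBR"],P["hBL"])]:
    d=b-a;print(n,np.degrees(np.arctan2(d[1],d[0])),np.linalg.norm(d[:2]))
d=(j-h);d[2]=0;d/=np.linalg.norm(d)
print("housing",h,"tips",j,"grip from tips",j-d*.285)
```

```text
hTL [ 0.5899 -0.2238  0.026 ]
hTR [ 0.5762 -0.326   0.026 ]
hBR [ 0.5302 -0.3226  0.026 ]
hBL [ 0.5444 -0.2163  0.026 ]
post rear [ 0.5554 -0.2961  0.092 ]
blade front [ 0.563  -0.2386  0.092 ]
shaft L [ 0.5862 -0.0743  0.023 ]
shaft R [ 0.5675 -0.2104  0.023 ]
tipU [0.6358 0.0123 0.022 ]
tipL [0.5593 0.0224 0.022 ]
ybarU [ 0.6088 -0.072   0.023 ]
grip [ 0.55920194 -0.2673327   0.092     ] 0.058030512694926546
h->tips 82.64575919185765 0.29191102215588655
shaft 82.18024475969119 0.13742480326070602
htop 82.36590143551653 0.10314863492308818
hbot 82.38270493665354 0.10727318864960643
housing [ 0.56015867 -0.27216497  0.026     ] tips [0.59752431 0.0173447  0.022     ] grip from tips [ 0.5610433 -0.2653108  0.022    ]
```

Run:
```python
from h import *
plan((0.560,-0.267,0.041),-97.6,8)
```

```text
h0 -97.52
[0.04, 0.03, 0.75, 0.0]
[0.04, 0.03, 0.75, 0.0]
[0.04, 0.03, 0.75, 0.0]
[0.04, 0.03, 0.75, 0.0]
[0.04, 0.03, 0.75, 0.0]
[0.04, 0.03, 0.75, 0.0]
[0.04, 0.03, 0.75, 0.0]
[0.04, 0.03, 0.75, 0.0]
```

>>> carry_out(rows=[{"dx": 0.16, "dy": 0.12, "dz": 0.75, "ax": 0, "ay": 0, "az": 0, "grip": 1}, {"dx": 0.16, "dy": 0.12, "dz": 0.75, "ax": 0, "ay": 0, "az": 0, "grip": 1}, {"dx": 0, "dy": 0.06, "dz": 0.75, "ax": 0, "ay": 0, "az": 0, "grip": 1}, {"dx": 0, "dy": 0, "dz": 0.75, "ax": 0, "ay": 0, "az": 0, "grip": 1}, {"dx": 0, "dy": 0, "dz": 0.75, "ax": 0, "ay": 0, "az": 0, "grip": 1}, {"dx": 0, "dy": 0, "dz": 0.75, "ax": 0, "ay": 0, "az": 0, "grip": 1}, {"dx": 0, "dy": 0, "dz": 0.75, "ax": 0, "ay": 0, "az": 0, "grip": 1}, {"dx": 0, "dy": 0, "dz": 0.75, "ax": 0, "ay": 0, "az": 0, "grip": 1}])

```text
time: 2.3
tcp_pos: [0.5595, -0.2709, 0.0414]
tool_rot: [[0.991, -0.133, -0.0], [-0.133, -0.991, -0.0], [-0.0, 0.0, -1.0]]
ft_force: [0.8, 1.1, -0.2]
grip_width: 0.993
finger_force: 0.0
```

>>> carry_out(rows=[{"dx": 0, "dy": 0, "dz": 0, "ax": 0, "ay": 0, "az": 0, "grip": 0.6}, {"dx": 0, "dy": 0, "dz": 0, "ax": 0, "ay": 0, "az": 0, "grip": 0.5}, {"dx": 0, "dy": 0, "dz": 0, "ax": 0, "ay": 0, "az": 0, "grip": 0.4}, {"dx": 0, "dy": 0, "dz": 0, "ax": 0, "ay": 0, "az": 0, "grip": 0.34}, {"dx": 0, "dy": 0, "dz": 0, "ax": 0, "ay": 0, "az": 0, "grip": 0.34}, {"dx": 0, "dy": 0, "dz": 0, "ax": 0, "ay": 0, "az": 0, "grip": 0.34}], newtons=50)

```text
time: 2.8
tcp_pos: [0.561, -0.2708, 0.0442]
tool_rot: [[0.991, -0.133, 0.002], [-0.133, -0.991, -0.002], [0.002, 0.002, -1.0]]
ft_force: [-2.2, -3.8, 8.5]
grip_width: 0.672
finger_force: 14.1
```

Run:
```python
from h import *
plan((0.4413,-0.175,0.0445),-91,14)
print(sense()["finger_force"])
```

```text
h0 -97.63
[-0.31, -0.19, -0.0, -0.07]
[-0.31, -0.19, -0.0, -0.07]
[-0.31, -0.19, -0.0, -0.07]
[-0.31, -0.2, -0.0, -0.07]
[-0.31, -0.2, -0.0, -0.07]
[-0.3, -0.2, -0.0, -0.07]
[-0.3, -0.2, -0.0, -0.07]
[-0.3, -0.21, -0.0, -0.07]
[-0.3, -0.21, -0.0, -0.07]
[-0.3, -0.21, -0.0, -0.07]
[-0.3, -0.21, -0.0, -0.07]
[-0.29, -0.22, -0.0, -0.07]
[-0.29, -0.22, -0.0, -0.07]
[-0.29, -0.22, -0.0, -0.07]
14.050659388303757
```

>>> carry_out(rows=[{"dx": -0.15, "dy": -0.1, "dz": -0.08, "ax": 0, "ay": 0, "az": -0.03, "grip": 0.34}, {"dx": -0.31, "dy": -0.19, "dz": 0, "ax": 0, "ay": 0, "az": -0.07, "grip": 0.34}, {"dx": -0.31, "dy": -0.19, "dz": 0, "ax": 0, "ay": 0, "az": -0.07, "grip": 0.34}, {"dx": -0.31, "dy": -0.2, "dz": 0, "ax": 0, "ay": 0, "az": -0.07, "grip": 0.34}, {"dx": -0.31, "dy": -0.2, "dz": 0, "ax": 0, "ay": 0, "az": -0.07, "grip": 0.34}, {"dx": -0.31, "dy": -0.2, "dz": 0, "ax": 0, "ay": 0, "az": -0.07, "grip": 0.34}, {"dx": -0.3, "dy": -0.2, "dz": 0, "ax": 0, "ay": 0, "az": -0.07, "grip": 0.34}, {"dx": -0.3, "dy": -0.21, "dz": 0, "ax": 0, "ay": 0, "az": -0.07, "grip": 0.34}])

```text
time: 3.47
tcp_pos: [0.496, -0.2176, 0.0452]
tool_rot: [[0.998, -0.07, 0.0], [-0.07, -0.998, 0.0], [0.0, -0.0, -1.0]]
ft_force: [-0.8, 0.1, -3.2]
grip_width: 0.67
finger_force: 12.1
```

>>> carry_out(rows=[{"dx": -0.3, "dy": -0.21, "dz": 0, "ax": 0, "ay": 0, "az": -0.07, "grip": 0.34}, {"dx": -0.3, "dy": -0.21, "dz": 0, "ax": 0, "ay": 0, "az": -0.07, "grip": 0.34}, {"dx": -0.3, "dy": -0.21, "dz": 0, "ax": 0, "ay": 0, "az": -0.07, "grip": 0.34}, {"dx": -0.29, "dy": -0.22, "dz": 0, "ax": 0, "ay": 0, "az": -0.07, "grip": 0.34}, {"dx": -0.29, "dy": -0.22, "dz": 0, "ax": 0, "ay": 0, "az": -0.07, "grip": 0.34}, {"dx": -0.29, "dy": -0.22, "dz": 0, "ax": 0, "ay": 0, "az": -0.07, "grip": 0.34}, {"dx": -0.1, "dy": -0.1, "dz": 0, "ax": 0, "ay": 0, "az": -0.03, "grip": 0.34}, {"dx": 0, "dy": 0, "dz": 0, "ax": 0, "ay": 0, "az": 0, "grip": 0.34}])

```text
time: 4.13
tcp_pos: [0.4419, -0.1732, 0.0448]
tool_rot: [[1.0, -0.016, 0.0], [-0.016, -1.0, 0.0], [0.0, -0.0, -1.0]]
ft_force: [0.3, 0.1, -2.0]
grip_width: 0.67
finger_force: 12.1
```

Run:
```python
from h import *
import json
s=sense();m=camera_model("wrist");w=save("wrist","pics/w3.png")
t=save("top","pics/t3.png");sc=save("scene","pics/s3.png")
R=s["tool_rot"];print(s["time"],s["tcp_pos"],np.degrees(np.arctan2(R[1][1],R[0][1])),s["grip_width"],s["finger_force"],s["ft_force"])
json.dump({k:np.array(v).tolist() for k,v in m.items() if k in("K","rvec","tvec")},open("w3.json","w"))
S=cv2.resize(sc[150:350,150:400],(500,400),interpolation=3)
T=cv2.resize(t[90:260,60:300],(300,212))
o=np.zeros((600,800,3),np.uint8);o[:400,:500]=S;o[:384,500:]=w[:, :300];o[388:600,:300]=T
o[388:,300:]=cv2.resize(t[120:230,130:250],(424,389),interpolation=3)[:212][:, :500] if 0 else 0
T2=cv2.resize(t[125:235,130:390],(500,212),interpolation=3);o[388:,300:]=T2
cv2.imwrite("pics/c3.png",o[:,:,::-1])
```

```text
4.1333 [ 0.44190611 -0.17320555  0.04484425] -90.92909096593026 0.6701606347807911 12.11343839764595 [ 0.30745907  0.07205915 -2.02230252]
```

View pics/c3.png

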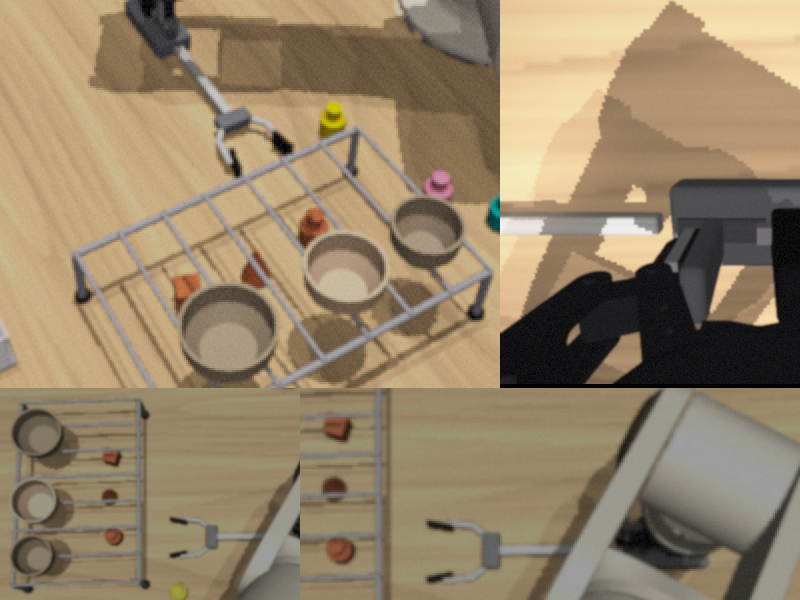

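The reacher came along. In the lower-right crop the jaw tips are at top px (197.6,195.6) and (196.6,223.6), with the stamp at (151,209.3). I'll check the alignment in numbers.

Run:
```python
from h import *
a=px2w("top",(197.6,195.6),.024);b=px2w("top",(196.6,223.6),.024);sh=px2w("top",(130+270/1.923,125+161.5/1.927),.023);yb=px2w("top",(130+192/1.923,125+162/1.927),.023)
print(a,b,(a+b)/2,"ybar",yb,"shaft",sh)
h=np.radians(89.07);p=np.array(sense()["tcp_pos"]);print("jaws pred",p[:2]+.2695*np.array([np.cos(h),np.sin(h)]))
t=cv2.imread("pics/t3.png");hsv=cv2.cvtColor(t,cv2.COLOR_BGR2HSV)
mk=((hsv[...,0]<12)|(hsv[...,0]>172))&(hsv[...,1]>110);mk[:, :]&=True
n,l,st,c=cv2.connectedComponentsWithStats(mk.astype(np.uint8))
for i in range(1,n):
    if st[i,4]>20 and 135<c[i][0]<170 and 120<c[i][1]<230: print(c[i],st[i],px2w("top",c[i],.026).round(4))
hsvs=cv2.imread("pics/s3.png")
# consistency: stamp foot-centre in scene
print(w2px("scene",(0.448,0.213,0.046)),w2px("scene",(0.448,0.213,0)))
```

```text
[0.4781737  0.10570561 0.024     ] [0.41175758 0.10865101 0.024     ] [0.44496564 0.10717831 0.024     ] ybar [0.443516   0.03056564 0.023     ] shaft [ 0.44082477 -0.06452846  0.023     ]
jaws pred [0.44725418 0.09536587]
[148.8        145.37391304] [142 141  14  11 115] [0.6054 0.2218 0.026 ]
[146.88888889 175.11111111] [142 172  11   7  54] [0.5316 0.2254 0.026 ]
[150.38095238 208.8968254 ] [144 204  14  12 126] [0.4499 0.2161 0.026 ]
[308.24299651 253.5686048 ] [306.89647911 266.77639054]
```

>>> carry_out(rows=[{"dx": 0.02, "dy": -0.2, "dz": 0, "ax": 0, "ay": 0, "az": 0, "grip": 0.34}, {"dx": 0.02, "dy": -0.38, "dz": 0, "ax": 0, "ay": 0, "az": 0, "grip": 0.34}, {"dx": 0, "dy": -0.38, "dz": 0, "ax": 0, "ay": 0, "az": 0, "grip": 0.34}, {"dx": 0, "dy": -0.38, "dz": 0, "ax": 0, "ay": 0, "az": 0, "grip": 0.34}, {"dx": 0, "dy": -0.38, "dz": 0, "ax": 0, "ay": 0, "az": 0, "grip": 0.34}, {"dx": 0, "dy": -0.38, "dz": 0, "ax": 0, "ay": 0, "az": 0, "grip": 0.34}, {"dx": 0, "dy": -0.38, "dz": 0, "ax": 0, "ay": 0, "az": 0, "grip": 0.34}, {"dx": 0, "dy": -0.2, "dz": 0, "ax": 0, "ay": 0, "az": 0, "grip": 0.34}])

```text
time: 4.95
tcp_pos: [0.445, -0.0918, 0.0447]
tool_rot: [[1.0, -0.016, -0.0], [-0.016, -1.0, 0.0], [-0.0, -0.0, -1.0]]
ft_force: [-0.8, 0.1, -2.1]
grip_width: 0.675
finger_force: 12.1
```

>>> carry_out(rows=[{"dx": 0, "dy": -0.2, "dz": 0, "ax": 0, "ay": 0, "az": 0, "grip": 0.34}, {"dx": 0, "dy": -0.2, "dz": 0, "ax": 0, "ay": 0, "az": 0, "grip": 0.34}, {"dx": 0, "dy": -0.2, "dz": 0, "ax": 0, "ay": 0, "az": 0, "grip": 0.34}, {"dx": 0, "dy": -0.2, "dz": 0, "ax": 0, "ay": 0, "az": 0, "grip": 0.34}, {"dx": 0, "dy": -0.2, "dz": 0, "ax": 0, "ay": 0, "az": 0, "grip": 0.34}, {"dx": 0, "dy": -0.1, "dz": 0, "ax": 0, "ay": 0, "az": 0, "grip": 0.34}, {"dx": 0, "dy": 0, "dz": 0, "ax": 0, "ay": 0, "az": 0, "grip": 0.34}])

```text
time: 5.53
tcp_pos: [0.4456, -0.0599, 0.0447]
tool_rot: [[1.0, -0.016, -0.0], [-0.016, -1.0, 0.0], [-0.0, -0.0, -1.0]]
ft_force: [-0.4, 0.8, -1.4]
grip_width: 0.672
finger_force: 12.1
```

Run:
```python
from h import *
s=sense();t=save("top","pics/t4.png");sc=save("scene","pics/s4.png")
print(s["time"],s["tcp_pos"],s["grip_width"],s["finger_force"])
S=cv2.resize(sc[190:290,220:345],(500,400),interpolation=3)
T=cv2.resize(t[180:240,130:190],(300,300),interpolation=3)
o=np.zeros((400,800,3),np.uint8);o[:,:500]=S;o[:300,500:]=T
cv2.imwrite("pics/c4.png",o[:,:,::-1])
```

```text
5.5333 [ 0.44560755 -0.05994431  0.04468928] 0.672361478068371 12.108403891324997
```

View pics/c4.png

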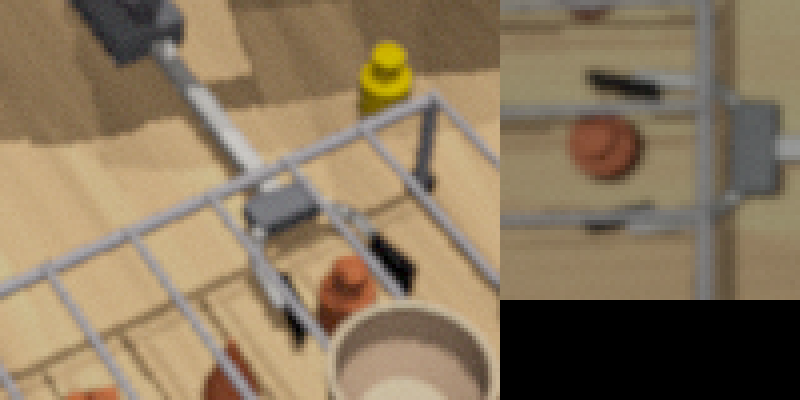

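The jaws straddle the stamp: jaw tips in the top crop at (588,80) and (588,222), stamp centre (605,147). The jaw point is about 9 mm short, which the squeeze should make up. I'll squeeze now.

>>> carry_out(rows=[{"dx": 0, "dy": 0, "dz": 0, "ax": 0, "ay": 0, "az": 0, "grip": 0.25}, {"dx": 0, "dy": 0, "dz": 0, "ax": 0, "ay": 0, "az": 0, "grip": 0.17}, {"dx": 0, "dy": 0, "dz": 0, "ax": 0, "ay": 0, "az": 0, "grip": 0.09}, {"dx": 0, "dy": 0, "dz": 0, "ax": 0, "ay": 0, "az": 0, "grip": 0.01}, {"dx": 0, "dy": 0, "dz": 0, "ax": 0, "ay": 0, "az": 0, "grip": -0.05}, {"dx": 0, "dy": 0, "dz": 0, "ax": 0, "ay": 0, "az": 0, "grip": -0.1}, {"dx": 0, "dy": 0, "dz": 0, "ax": 0, "ay": 0, "az": 0, "grip": -0.1}, {"dx": 0, "dy": 0, "dz": 0, "ax": 0, "ay": 0, "az": 0, "grip": -0.1}], newtons=50)

```text
time: 6.3
tcp_pos: [0.4473, -0.0626, 0.047]
tool_rot: [[1.0, -0.017, 0.004], [-0.017, -1.0, -0.004], [0.004, 0.004, -1.0]]
ft_force: [-4.4, -15.5, 26.9]
grip_width: 0.452
finger_force: 38.7
```

Run:
```python
from h import *
s=sense();t=save("top","pics/t5.png");sc=save("scene","pics/s5.png")
print(s["time"],s["tcp_pos"],s["grip_width"],s["finger_force"],s["ft_force"])
S=cv2.resize(sc[190:290,220:345],(500,400),interpolation=3)
T=cv2.resize(t[180:240,130:190],(300,300),interpolation=3)
o=np.zeros((400,800,3),np.uint8);o[:,:500]=S;o[:300,500:]=T
cv2.imwrite("pics/c5.png",o[:,:,::-1])
```

```text
6.3 [ 0.44730715 -0.06258632  0.04695926] 0.45152791069669435 38.66187572479248 [ -4.44654274 -15.50995416  26.92234478]
```

View pics/c5.png

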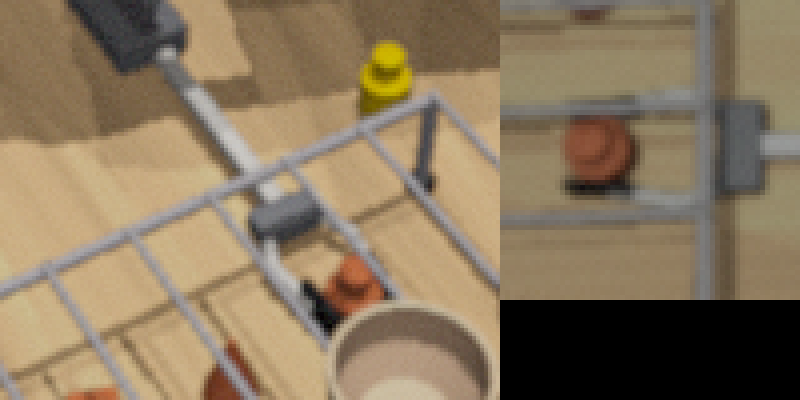

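The jaws have closed on the stamp (top crop (598,148), trigger at its stop) and it is upright. Now I'll draw it out gently.

>>> carry_out(rows=[{"dx": 0, "dy": 0.05, "dz": -0.05, "ax": 0, "ay": 0, "az": 0, "grip": -0.1}, {"dx": 0, "dy": 0.1, "dz": -0.05, "ax": 0, "ay": 0, "az": 0, "grip": -0.1}, {"dx": 0, "dy": 0.2, "dz": 0, "ax": 0, "ay": 0, "az": 0, "grip": -0.1}, {"dx": 0, "dy": 0.3, "dz": 0, "ax": 0, "ay": 0, "az": 0, "grip": -0.1}, {"dx": 0, "dy": 0.3, "dz": 0, "ax": 0, "ay": 0, "az": 0, "grip": -0.1}, {"dx": 0, "dy": 0.3, "dz": 0, "ax": 0, "ay": 0, "az": 0, "grip": -0.1}, {"dx": 0, "dy": 0.3, "dz": 0, "ax": 0, "ay": 0, "az": 0, "grip": -0.1}, {"dx": 0, "dy": 0.3, "dz": 0, "ax": 0, "ay": 0, "az": 0, "grip": -0.1}])

```text
time: 7.07
tcp_pos: [0.4446, -0.1171, 0.0476]
tool_rot: [[1.0, -0.017, -0.0], [-0.017, -1.0, 0.0], [-0.0, -0.0, -1.0]]
ft_force: [-0.4, 0.0, -3.4]
grip_width: 0.456
finger_force: 32.4
```

>>> carry_out(rows=[{"dx": 0, "dy": 0.35, "dz": 0, "ax": 0, "ay": 0, "az": 0, "grip": -0.1}, {"dx": 0, "dy": 0.35, "dz": 0, "ax": 0, "ay": 0, "az": 0, "grip": -0.1}, {"dx": 0, "dy": 0.35, "dz": 0, "ax": 0, "ay": 0, "az": 0, "grip": -0.1}, {"dx": 0, "dy": 0.35, "dz": 0, "ax": 0, "ay": 0, "az": 0, "grip": -0.1}, {"dx": 0, "dy": 0.35, "dz": 0, "ax": 0, "ay": 0, "az": 0, "grip": -0.1}, {"dx": 0, "dy": 0.35, "dz": 0, "ax": 0, "ay": 0, "az": 0, "grip": -0.1}, {"dx": 0, "dy": 0.35, "dz": 0, "ax": 0, "ay": 0, "az": 0, "grip": -0.1}, {"dx": 0, "dy": 0.35, "dz": 0, "ax": 0, "ay": 0, "az": 0, "grip": -0.1}])

```text
time: 7.73
tcp_pos: [0.4432, -0.201, 0.0477]
tool_rot: [[1.0, -0.017, -0.0], [-0.017, -1.0, 0.0], [-0.0, -0.0, -1.0]]
ft_force: [-0.5, 0.3, -2.7]
grip_width: 0.454
finger_force: 32.1
```

>>> carry_out(rows=[{"dx": 0, "dy": 0.35, "dz": 0, "ax": 0, "ay": 0, "az": 0, "grip": -0.1}, {"dx": 0, "dy": 0.35, "dz": 0, "ax": 0, "ay": 0, "az": 0, "grip": -0.1}, {"dx": 0, "dy": 0.35, "dz": 0, "ax": 0, "ay": 0, "az": 0, "grip": -0.1}, {"dx": 0, "dy": 0.35, "dz": 0, "ax": 0, "ay": 0, "az": 0, "grip": -0.1}, {"dx": 0, "dy": 0.35, "dz": 0, "ax": 0, "ay": 0, "az": 0, "grip": -0.1}, {"dx": 0, "dy": 0.2, "dz": 0, "ax": 0, "ay": 0, "az": 0, "grip": -0.1}, {"dx": 0, "dy": 0.1, "dz": 0, "ax": 0, "ay": 0, "az": 0, "grip": -0.1}, {"dx": 0, "dy": 0, "dz": 0, "ax": 0, "ay": 0, "az": 0, "grip": -0.1}])

```text
time: 8.4
tcp_pos: [0.4422, -0.262, 0.0476]
tool_rot: [[1.0, -0.017, -0.0], [-0.017, -1.0, 0.0], [-0.0, -0.0, -1.0]]
ft_force: [-1.7, 0.1, -1.7]
grip_width: 0.456
finger_force: 32.3
```

Run:
```python
from h import *
s=sense();t=save("top","pics/t6.png");sc=save("scene","pics/s6.png")
print(s["time"],s["tcp_pos"],s["grip_width"],s["finger_force"],s["ft_force"])
for n,im in (("top",t),("scene",sc)):
    hsv=cv2.cvtColor(np.ascontiguousarray(im[:,:,::-1]),cv2.COLOR_BGR2HSV)
    mk=((hsv[...,0]<12)|(hsv[...,0]>172))&(hsv[...,1]>110)
    k,l,st,c=cv2.connectedComponentsWithStats(mk.astype(np.uint8))
    for i in range(1,k):
        p=px2w(n,c[i],.026)
        if 20<st[i,4]<400 and .3<p[0]<.75 and -.3<p[1]<.3: print(n,c[i].round(1),st[i],p.round(3))
```

```text
8.4 [ 0.44216469 -0.26195265  0.04759503] 0.4563936325750321 32.323726415634155 [-1.65348409  0.09655225 -1.68016557]
top [149.  145.4] [142 141  14  11 116] [0.605 0.221 0.026]
top [147.  175.2] [142 172  11   7  53] [0.531 0.225 0.026]
top [234.  208.1] [228 201  12  15 148] [0.445 0.021 0.026]
scene [264.4 206.1] [257 197  15  19 186] [0.448 0.026 0.026]
scene [279.7 280.5] [277 276   7  11  22] [0.529 0.23  0.026]
scene [275.5 288.3] [271 282  11  12  68] [0.547 0.243 0.026]
scene [242.2 293.5] [237 287  13  18 128] [0.612 0.22  0.026]
```

The stamp is out at about (0.445, 0.021), roughly 135 mm in front of the rail; block and cone haven't moved. I'll release slowly, lowering slightly to match the pads' backswing.

>>> carry_out(rows=[{"dx": 0, "dy": 0, "dz": 0.02, "ax": 0, "ay": 0, "az": 0, "grip": -0.03}, {"dx": 0, "dy": 0, "dz": 0.02, "ax": 0, "ay": 0, "az": 0, "grip": 0.03}, {"dx": 0, "dy": 0, "dz": 0.02, "ax": 0, "ay": 0, "az": 0, "grip": 0.09}, {"dx": 0, "dy": 0, "dz": 0.02, "ax": 0, "ay": 0, "az": 0, "grip": 0.15}, {"dx": 0, "dy": 0, "dz": 0.02, "ax": 0, "ay": 0, "az": 0, "grip": 0.21}, {"dx": 0, "dy": 0, "dz": 0.02, "ax": 0, "ay": 0, "az": 0, "grip": 0.27}, {"dx": 0, "dy": 0, "dz": 0.02, "ax": 0, "ay": 0, "az": 0, "grip": 0.33}, {"dx": 0, "dy": 0, "dz": 0.02, "ax": 0, "ay": 0, "az": 0, "grip": 0.38}])

```text
time: 9.17
tcp_pos: [0.4424, -0.2614, 0.0432]
tool_rot: [[1.0, -0.017, 0.0], [-0.017, -1.0, -0.0], [0.001, 0.0, -1.0]]
ft_force: [-2.9, 4.4, 13.2]
grip_width: 0.693
finger_force: 9.9
```

>>> carry_out(rows=[{"dx": 0, "dy": 0, "dz": 0, "ax": 0, "ay": 0, "az": 0, "grip": 0.44}, {"dx": 0, "dy": 0, "dz": 0, "ax": 0, "ay": 0, "az": 0, "grip": 0.55}, {"dx": 0, "dy": 0, "dz": 0, "ax": 0, "ay": 0, "az": 0, "grip": 0.8}, {"dx": 0, "dy": 0, "dz": 0, "ax": 0, "ay": 0, "az": 0, "grip": 1}, {"dx": 0, "dy": 0, "dz": 0, "ax": 0, "ay": 0, "az": 0, "grip": 1}, {"dx": 0, "dy": 0, "dz": 0, "ax": 0, "ay": 0, "az": 0, "grip": 1}])

```text
time: 9.67
tcp_pos: [0.4422, -0.2614, 0.0428]
tool_rot: [[1.0, -0.017, -0.0], [-0.017, -1.0, 0.0], [-0.0, -0.0, -1.0]]
ft_force: [-0.2, 0.4, 0.3]
grip_width: 1.002
finger_force: 0.0
```

Run:
```python
from h import *
s=sense();w=save("wrist","pics/w7.png");sc=save("scene","pics/s7.png")
print(s["time"],s["tcp_pos"],s["grip_width"],s["finger_force"],s["ft_force"])
o=np.zeros((400,800,3),np.uint8);o[:,:420]=cv2.resize(sc[140:260,170:296],(420,400),interpolation=3);o[:285,420:]=cv2.resize(w,(380,285))
cv2.imwrite("pics/c7.png",o[:,:,::-1])
```

```text
9.6667 [ 0.44221277 -0.2614404   0.04283887] 1.0022024935439526 0.0 [-0.20154931  0.35515572  0.28534145]
```

View pics/c7.png

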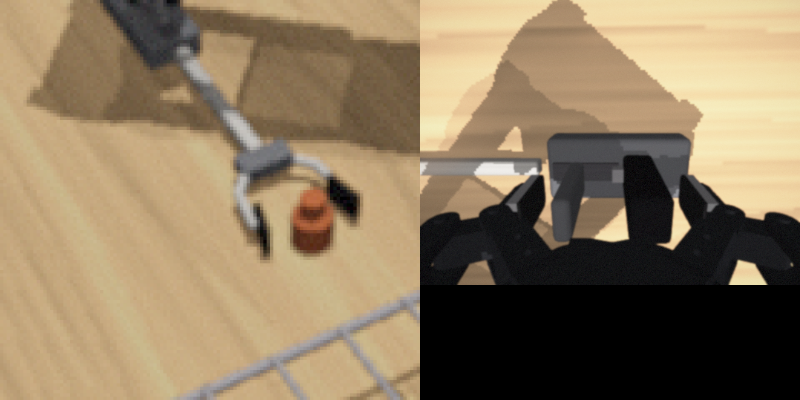

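The jaws are open and the stamp stands upright between them (scene crop (313,222)). The fingers are clear of post and blade. I'll raise the hand straight up.

>>> carry_out(rows=[{"dx": 0, "dy": 0, "dz": -0.3, "ax": 0, "ay": 0, "az": 0, "grip": 1}, {"dx": 0, "dy": 0, "dz": -0.5, "ax": 0, "ay": 0, "az": 0, "grip": 1}, {"dx": 0, "dy": 0, "dz": -0.7, "ax": 0, "ay": 0, "az": 0, "grip": 1}, {"dx": 0, "dy": 0, "dz": -0.7, "ax": 0, "ay": 0, "az": 0, "grip": 1}, {"dx": 0, "dy": 0, "dz": -0.7, "ax": 0, "ay": 0, "az": 0, "grip": 1}, {"dx": 0, "dy": 0, "dz": -0.7, "ax": 0, "ay": 0, "az": 0, "grip": 1}, {"dx": 0, "dy": 0, "dz": 0, "ax": 0, "ay": 0, "az": 0, "grip": 1}, {"dx": 0, "dy": 0, "dz": 0, "ax": 0, "ay": 0, "az": 0, "grip": 1}])

```text
time: 10.43
tcp_pos: [0.4426, -0.2617, 0.1524]
tool_rot: [[1.0, -0.017, 0.002], [-0.017, -1.0, -0.001], [0.002, 0.001, -1.0]]
ft_force: [0.3, -0.1, -0.3]
grip_width: 1.003
finger_force: 0.0
```

Run:
```python
from h import *
s=sense();print(s["time"],s["tcp_pos"],s["ft_force"])
sc=save("scene","pics/s8.png");a=cv2.imread("pics/s7.png")[:,:,::-1]
d=np.abs(sc.astype(int)-a)[185:300,225:350].max(); print("diff stamp/rack region",d)
print(job_done())
```

```text
10.4333 [ 0.44261437 -0.26174032  0.15236842] [ 0.29206723 -0.13072745 -0.3056245 ]
diff stamp/rack region 68
the job is handed in; nothing more can be done
None
```

The job is handed in after about 10.5 s: the red stamp was drawn out with the reacher and left standing upright between the open jaws, about 135 mm in front of the rack; block and cone had not moved when last measured, and after the hand lifted I took only a picture-difference check (68 at most, not looked into).

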